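Tip two parts crates, push the stamped one to the dispatch rail

TASK

One of the two small plywood crates has a ring with a cross stamped on its underside: without gripping or lifting them, push each crate over away from you with the fingers, the left-hand one first and then the right-hand one, so that both lie on their far sides with their undersides facing you. Then push the stamped crate along the bench, still lying, until its open end sits flush against the low rail at the back, and leave the plain crate lying well short of the rail. Do not move the jar, the spool or the tin.

Things in the scene. Friction and masses are not known exactly. Their poses are not given: they have to be found in the camera images.
- crate_a: Open-topped plywood crate, 50 deep (its x), 100 wide (y), 100 mm tall (z), walls and bottom 6 mm, 0.25 to 0.5 kg, empty. Origin: centre of the underside; z points out of the mouth, x away from the robot while it stands (yaw within 0.35 rad). At the left or at the right; standing, both crates look alike.
- crate_b: Open-topped plywood crate, 50 deep (its x), 100 wide (y), 100 mm tall (z), walls and bottom 6 mm, 0.25 to 0.5 kg, empty. Origin: centre of the underside; z points out of the mouth, x away from the robot while it stands (yaw within 0.35 rad). The other crate, alike outside.
- stamp (a point): Centre of the dark stamp (42 mm ring with a diagonal cross in it) on the underside of one of the two crates; the other underside is plain. At the start it lies hidden on the bench.
- crate_a_mid (a point): Centre of crate_a: 50 mm from the underside along its z; 25 mm above the bench when it lies on its far face. Pushed near the top of its near face (65 mm up or more, the fingers rising a little as it leans) it tips over its far bottom edge, hardly sliding, and falls by itself past about 35 degrees; then it lies 50 mm high and 100 mm long, x down, z to the rail. Pushed low it slides.
- crate_a_rim_left (a point): Corner of the open rim of crate_a on its far face: [+25, +50, 100] mm in the crate's frame. When the crate lies on its far face this is a lower front corner, on the bench.
- crate_a_rim_right (a point): Corner of the open rim of crate_a on its far face: [+25, -50, 100] mm in the crate's frame. When the crate lies on its far face this is a lower front corner, on the bench.
- crate_b_mid (a point): Centre of crate_b: 50 mm from the underside along its z; 25 mm above the bench when it lies on its far face. Pushed near the top of its near face (65 mm up or more, the fingers rising a little as it leans) it tips over its far bottom edge, hardly sliding, and falls by itself past about 35 degrees; then it lies 50 mm high and 100 mm long, x down, z to the rail. Pushed low it slides.
- crate_b_rim_left (a point): Corner of the open rim of crate_b on its far face: [+25, +50, 100] mm in the crate's frame. When the crate lies on its far face this is a lower front corner, on the bench.
- crate_b_rim_right (a point): Corner of the open rim of crate_b on its far face: [+25, -50, 100] mm in the crate's frame. When the crate lies on its far face this is a lower front corner, on the bench.
- rail: Dispatch line: a straight wooden batten with a bright metal face, fixed to the bench behind the crates, 30 mm deep (its x), 660 mm long (its y), 22 mm high. Origin: centre of its underside; the near face that stops a crate is at x = -15 mm in its frame; x points away from the robot.
- jar: White jar with black lid, 52 mm across, 58 mm tall, loose, between the two crates. Origin: centre of its underside.
- spool: Wooden spool of white thread, 38 mm across, 50 mm tall, loose, between the two crates. Origin: centre of its underside.
- tin: Low round red tin, 80 mm across, 26 mm tall, loose, at the near left of the bench. Origin: centre of its underside.

How it is judged (in metres and radians):
On the way, in this order (a step that is already met when the one before it is completed fails the run):
1. the left-hand crate lies on its far side, underside towards the robot, while the right-hand one has not been tipped yet (((angle between crate_a's own x axis and vertical above 2.9 rad and angle between the z axis of crate_a and the x axis of rail, either way round below 1 rad and x of crate_a in the frame of rail below -0.07 m and world y of crate_a_mid above -0.115 m) or (angle between crate_b's own x axis and vertical above 2.9 rad and angle between the z axis of crate_b and the x axis of rail, either way round below 1 rad and x of crate_b in the frame of rail below -0.07 m and world y of crate_b_mid above -0.115 m)) and not ((angle between crate_a's own x axis and vertical above 2.9 rad and angle between the z axis of crate_a and the x axis of rail, either way round below 1 rad and x of crate_a in the frame of rail below -0.07 m and world y of crate_a_mid below -0.115 m) or (angle between crate_b's own x axis and vertical above 2.9 rad and angle between the z axis of crate_b and the x axis of rail, either way round below 1 rad and x of crate_b in the frame of rail below -0.07 m and world y of crate_b_mid below -0.115 m))), for 0.2 s.
2. the right-hand crate lies on its far side too, underside towards the robot (((angle between crate_a's own x axis and vertical above 2.9 rad and angle between the z axis of crate_a and the x axis of rail, either way round below 1 rad and x of crate_a in the frame of rail below -0.07 m and world y of crate_a_mid above -0.115 m) or (angle between crate_b's own x axis and vertical above 2.9 rad and angle between the z axis of crate_b and the x axis of rail, either way round below 1 rad and x of crate_b in the frame of rail below -0.07 m and world y of crate_b_mid above -0.115 m)) and ((angle between crate_a's own x axis and vertical above 2.9 rad and angle between the z axis of crate_a and the x axis of rail, either way round below 1 rad and x of crate_a in the frame of rail below -0.07 m and world y of crate_a_mid below -0.115 m) or (angle between crate_b's own x axis and vertical above 2.9 rad and angle between the z axis of crate_b and the x axis of rail, either way round below 1 rad and x of crate_b in the frame of rail below -0.07 m and world y of crate_b_mid below -0.115 m))), for 0.2 s.
3. the stamped crate, lying, has its open end flush against the rail (angle between crate_a's own x axis and vertical above 2.9 rad and x of each of crate_a_rim_left, crate_a_rim_right in the frame of rail above -0.023 m and y of crate_a_mid in the frame of rail between -0.31 and 0.31 m and angle between the z axis of crate_a and the x axis of rail, either way round below 1 rad), for 0.2 s.
At the end, for the whole second after the job is handed in: The stamped crate lies on its far side with both rim corners within 8 mm of the rail's near face and its middle at least 20 mm inside the ends of the rail; the plain crate lies on its far side, mouth away from the robot, its rim at least 20 mm short of the rail; both are at rest (all of step 3 and angle between crate_b's own x axis and vertical above 2.9 rad and x of each of crate_b_rim_left, crate_b_rim_right in the frame of rail below -0.035 m and angle between the z axis of crate_b and the x axis of rail, either way round below 1 rad and linear speed of each of crate_a, crate_b below 0.01 m/s); the robot touches nothing.
It fails at once if a crate is lifted or carried: its centre rises over 70 mm while it tips, 62 mm while upright, or 45 mm while lying ((height (world z) of crate_a_mid above 0.07 m or (angle between crate_a's own x axis and vertical above 2.9 rad and height (world z) of crate_a_mid above 0.045 m) or (angle between crate_a's own z axis and vertical below 0.12 rad and height (world z) of crate_a_mid above 0.062 m)) or (height (world z) of crate_b_mid above 0.07 m or (angle between crate_b's own x axis and vertical above 2.9 rad and height (world z) of crate_b_mid above 0.045 m) or (angle between crate_b's own z axis and vertical below 0.12 rad and height (world z) of crate_b_mid above 0.062 m))).
It fails at once if the jar, the spool or the tin is moved more than 20 mm (distance of any of jar, spool, tin from where it was at the start of the episode above 0.02 m).
It also fails if it takes over 61 s, if anything falls off the work surface, if the arm or the gripper's body presses on something with over 40 N, if the wrist force passes 120 N, or if a joint passes its speed limit or range.

ROBOT

A 7-joint arm with a two-finger parallel gripper is mounted at the origin on a cart in front of the work surface, level with it; the furniture and walls round the work are solid. World frame = base frame: x ahead of the robot, y to its left, z up, the work surface at z = 0. Lengths are in mm, angles in rad, forces in N, time in s.
With the tool pointing down it reaches from about 400 to 875 mm from the base axis. Payload 4.4 kg.
Tool frame: the origin (TCP) lies midway between the tips of the shut fingers; the grasp point (between the pads) lies 19 mm behind it (ctrl.grip_point_offset is the distance from the TCP to the grasp point, in mm); z points along the fingers, y is the line along which they close (so a half turn about z gives the same grasp; the last joint's range is limited). The gripper opens to 85 mm and grips with 20 to 120 N. Pads are 22 mm wide; open, the fingers measure 114 mm over their backs; the gripper's body (76 mm by 85 mm) begins 54 mm behind the grasp point. The pads swing forward as they close: fully open they stand 13 mm farther back than shut.
Start: joints at [1.143, 0.628, 0.038, 1.517, -0.027, 0.996, -0.02], TCP at [230.101, -607.924, 231.313] pointing down, gripper open.
Joint ranges: [-3.06, 3.06], [-0.37, 2.12], [-1.25, 1.32], [0.18, 2.47], [-1.1, 4.24], [0.23, 1.98], [-2.94, 2.94]. Speed limits (rad/s): [2.57, 2.57, 3.14, 3.14, 3.14, 3.14, 3.14].

INTERFACE

Orientations are given as [roll, pitch, yaw] about the fixed x, y, z axes, in that order (R = Rz(yaw) Ry(pitch) Rx(roll)).
In Python, from cell import ctrl gives the robot as it stands.
- The arm moves only by the tool pendant, called after "Emit:" as a command line: name --argument value ..., lists and objects as JSON in quotes. Schema: {"type":"object","properties":{"motion":{"type":"array","items":{"type":"array","items":{"type":"array","items":{"type":"number"},"minItems":7,"maxItems":7},"minItems":1,"maxItems":12},"minItems":1,"maxItems":1},"only":{"type":"string"},"quiet":{"type":"boolean"},"lines":{"type":"string"}},"required":["motion"],"additionalProperties":false}. motion is a list that holds a single list of rows (three levels of brackets), with 1 to 12 rows, each of 7 numbers: dx, dy, dz in mm, then a rotation vector rx, ry, rz in rad, then the finger opening in mm; each row shifts and turns the commanded pose from where the row before left it, along the tool's axes as they then stand; what a row does not reach is not made up. A row lasts 1/10 s, in which the tool goes at most 50 mm and 0.15 rad, less where a joint would pass 70% of its speed; a pose out of reach is approached as far as the arm can. The fingers move at their own pace and stop on an object; the grip force is fixed at half the most. Time passes only in rows, so rows that do not move let the fingers close. The tool returns the time, the measured TCP pose, the force, the opening and the grip force at its end. only (a regular expression) keeps the lines of the reply that match it, lines (a string "A,B") keeps lines A to B, and quiet returns only ok. Input that does not fit is refused with a message, and nothing moves.
- ctrl.read_state(): the state, without advancing time (a new reading comes with each control period).
- ctrl.get_image(name): name is "scene" or "side" or "wrist"; returns the picture (480x640x3 uint8, blue, green, red); there is no depth.
- ctrl.calibration(name): a dict with "fx", "fy", "cx", "cy" (pixels), "rvec" (rotation vector, rad) and "tvec" (3), from world to camera coordinates, as OpenCV has them; the wrist camera has in their place "hand_eye" (4x4, takes a point from camera to tool coordinates, whose origin is the TCP and whose axes are the flange's). Camera axes: x right, y down, z forward; pixel columns grow to the right and rows downward; lengths in mm; the calibration is good to about 2 mm. The wrist camera is an equidistant fisheye: a pixel r from the principal point sees the ray r / f radians off the axis. A picture is of the moment at which its call begins: read the wrist's pose just before it. calibration takes no time and is no camera call.
- ctrl.finish_job(): hands the job in; it is judged then, once.
The state is a dict: "clock": time; "qpos": joint angles; "qd": joint speeds; "tau": joint torques, N m; "eef_pos": TCP position; "tool_rot": TCP orientation; "force": force on the tool from outside, world axes, zero at the start; "torque": the same for the moment, N m; "width": finger opening in mm; "gripper_force": force on a finger pad.
Only numpy, scipy, OpenCV 4.12 (cv2) and the standard library are available. Lean on these libraries where they do the work, as an engineer would, in place of code of your own. Each camera call takes 0.05 s, during which the arm holds its last target. There are 200 camera calls.

## Working session

There is one attempt and no reset: what is moved stays moved. The work goes in short steps, Python scripts to look and compute and a tool call to move; the robot and the scene stay as the last step left them, time stands still between calls to the robot, and variables do not carry over. Pictures are saved under pics/ and viewed, at most 10 in all, crops included, and the job is handed in when it is done.

```bash
ls; mkdir -p pics
```

Run:
```python
from cell import ctrl
import cv2
s=ctrl.read_state();print(s['clock'],s['eef_pos'],s['tool_rot'],s['width'])
for n in("scene","side"):
    print(n,ctrl.calibration(n)); cv2.imwrite(f'pics/{n}0.png',ctrl.get_image(n))
```

```text
cell.py
pics
0.0 [ 229.89262601 -607.31366791  230.37750164] [-3.13967913e+00 -2.32748383e-05  3.61791703e-01] 85.43833070122781
scene {'fx': 533.2391319961679, 'fy': 533.2391319961679, 'cx': 326.5673209421371, 'cy': 233.26932131229373, 'rvec': array([ 0.76205531, -2.6901223 ,  0.99689777]), 'tvec': array([ 408.96662468,  336.90667778, 1088.60422011])}
side {'fx': 596.044448596122, 'fy': 596.044448596122, 'cx': 306.29288938225955, 'cy': 238.23170868680106, 'rvec': array([ 1.97774248, -0.15661163,  0.09657403]), 'tvec': array([-565.16779946,   86.23382336, 1510.26323643])}
```

View pics/scene0.png

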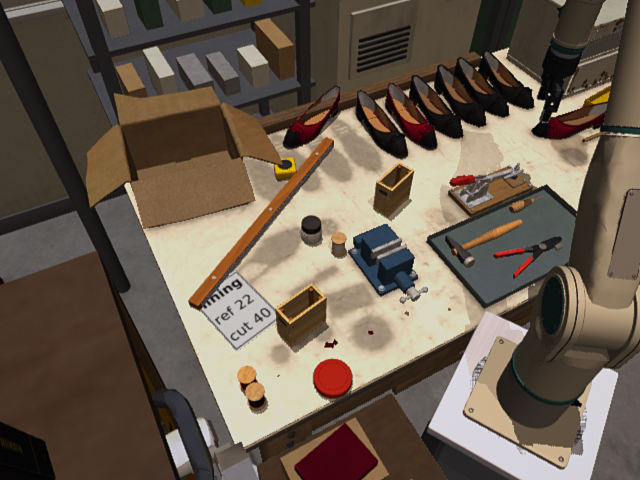

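View pics/side0.png

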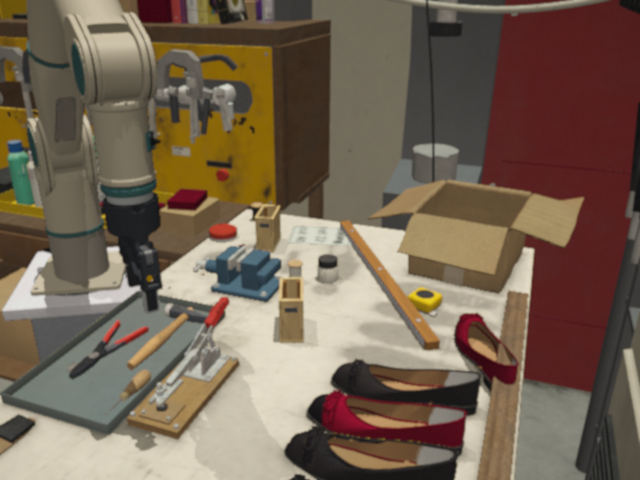

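The scene view shows the left crate at about (302,315) and the right one at (394,190). The rail runs (192,303)–(333,142), with a vise at (383,258), jar (311,230), spool (339,243) and tin (333,378). I'll zoom in for the corners.

Run:
```python
import cv2,numpy as np
im=cv2.imread('pics/scene0.png')
a=cv2.resize(im[275:355,265:345],(400,400),interpolation=cv2.INTER_CUBIC)
b=cv2.resize(im[150:230,355:435],(400,400),interpolation=cv2.INTER_CUBIC)
cv2.imwrite('pics/z0.png',np.hstack([a,b]))
```

Create h.py:
```python
import numpy as np,cv2
from cell import ctrl
def cam(n):
    c=ctrl.calibration(n);K=np.array([[c['fx'],0,c['cx']],[0,c['fy'],c['cy']],[0,0,1]])
    return K,cv2.Rodrigues(c['rvec'])[0],np.array(c['tvec'])
def back(n,uv,z):
    K,R,t=cam(n);d=R.T@np.linalg.inv(K)@np.array([*uv,1.]);o=-R.T@t
    return o+d*(z-o[2])/d[2]
def proj(n,P):
    K,R,t=cam(n);p=(K@(R@np.atleast_2d(P).T+t[:,None]));return (p[:2]/p[2]).T
```

Run:
```python
from h import *
for nm,uv,z in [('railL',(192,303),22),('railR',(333,141),22),('railLnear',(201,306),22),('railRnear',(333,147),22),('jar',(311,221),58),('spool',(339,237),50),('tin',(333,377),26),
 ('viseTL',(361,234),60),('viseBR',(415,262),60),('viseHandle',(412,294),20),('viseBaseTop',(352,262),10),('viseBaseB',(385,291),10),('toggleR',(452,180),30),('hammer',(450,240),20),('trayNear',(428,238),0)]:
    print(nm,back('scene',uv,z).round())
```

```text
railL [717. 192.  22.]
railR [ 737. -460.   22.]
railLnear [694. 187.  22.]
railRnear [ 723. -437.   22.]
jar [ 605. -132.   58.]
spool [ 523. -130.   50.]
tin [355. 179.  26.]
viseTL [ 479. -159.   60.]
viseBR [ 332. -151.   60.]
viseHandle [306. -94.  20.]
viseBaseTop [ 472. -108.   10.]
viseBaseB [365. -75.  10.]
toggleR [ 372. -485.   30.]
hammer [ 295. -291.   20.]
trayNear [ 349. -285.    0.]
```

View pics/z0.png

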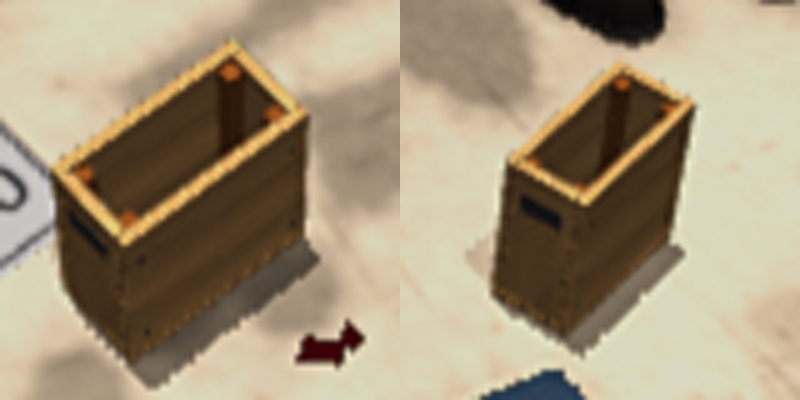

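The crop shows both crates' rims clearly: left corners (233,40), (308,112), (123,242), (53,170); right corners (620,65), (693,103), (585,203), (510,160) in the composite.

Run:
```python
from h import *
from scipy.optimize import least_squares
m=np.array([[25,-50],[-25,-50],[-25,50],[25,50]])
def fit(px):
    def f(p):
        c,s=np.cos(p[2]),np.sin(p[2]);P=np.c_[m@np.array([[c,s],[-s,c]])+p[:2],np.full(4,100.)]
        return (proj('scene',P)-px).ravel()
    g=back('scene',px.mean(0),100)
    r=least_squares(f,[g[0],g[1],0]);print(r.x.round(3),np.abs(r.fun).max())
fit(np.array([[233,40],[308,112],[123,242],[53,170]])/5+[265,275])
fit(np.array([[220,65],[293,103],[185,203],[110,160]])/5+[355,150])
print(ctrl.calibration('wrist'))
im=cv2.imread('pics/scene0.png')
cv2.imwrite('pics/z1.png',np.vstack([np.hstack([cv2.resize(im[260:320,180:240],(300,300)),cv2.resize(im[125:185,290:350],(300,300))]),cv2.resize(im[210:330,330:450],(600,600))[:280]]))
```

```text
[ 4.79693e+02  1.03378e+02 -3.04000e-01] 1.0053996085679842
[ 4.83681e+02 -3.44679e+02 -1.50000e-01] 1.0180626274649285
{'fx': 371.64829954431775, 'fy': 371.64829954431775, 'cx': 321.03327912783135, 'cy': 243.04064901503398, 'hand_eye': array([[-4.46067569e-04, -9.65736807e-01, -2.59523063e-01,
         6.54255972e+01],
       [ 9.99999845e-01, -5.17479969e-04,  2.06848487e-04,
        -2.66705060e-01],
       [-3.34059184e-04, -2.59522931e-01,  9.65736888e-01,
        -1.43104474e+02],
       [ 0.00000000e+00,  0.00000000e+00,  0.00000000e+00,
         1.00000000e+00]])}
```

View pics/z1.png

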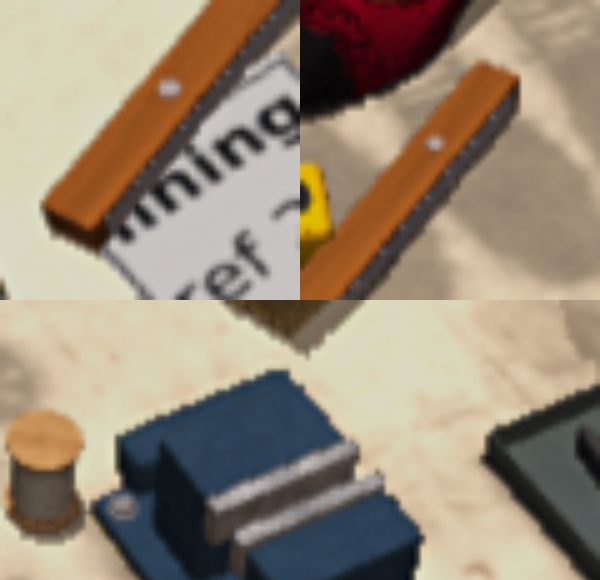

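Add to h.py:
```python
from scipy.spatial.transform import Rotation as Ro
def to(x,y,z,yaw=None):
    "delta in tool axes to a tool-down world target; rotate first"
    s=ctrl.read_state();R=Ro.from_euler('xyz',s['tool_rot']);w=np.zeros(3)
    if yaw is not None:
        T=Ro.from_euler('xyz',[np.pi,0,yaw]);w=(R.inv()*T).as_rotvec();R0=R;R=T
    d=np.array([x,y,z])-s['eef_pos']
    print('rot',w.round(3),'then d',R.inv().apply(d).round(1),'| at',np.round(s['eef_pos'],1),np.round(s['tool_rot'],3),'F',np.round(s['force'],1),'w',round(s['width'],1),'t',round(s['clock'],2))
```

Run:
```python
from h import *
for uv in [(189,301),(200.6,304.4),(325.6,137.4),(333.8,140.6)]: print(back('scene',uv,22).round(1))
to(470,-300,200,-0.304)
to(470,-300,200)
```

```text
[726.  191.2  22. ]
[698.  184.4  22. ]
[ 763.8 -462.3   22. ]
[ 735.7 -462.7   22. ]
rot [-0.002  0.001  0.666] then d [ 137.1 -365.1   30.5] | at [ 229.9 -607.4  230.5] [-3.14   0.     0.362] F [0.5 0.7 0. ] w 85.3 t 0.1
rot [0. 0. 0.] then d [ 333.4 -202.4   30.8] | at [ 229.9 -607.4  230.5] [-3.14   0.     0.362] F [0.5 0.7 0. ] w 85.3 t 0.1
```

Emit:
pendant --motion '[[[30,-18,2,0,0,0.06,60],[30,-18,3,0,0,0.06,60],[32,-18,3,0,0,0.06,60],[32,-18,3,0,0,0.06,60],[32,-16,3,0,0,0.06,60],[30,-20,3,0,0,0.06,60],[30,-20,3,0,0,0.06,60],[30,-20,3,0,0,0.06,60],[30,-20,3,0,0,0.06,60],[20,-20,3,0,0,0.06,60],[10,-10,2,0,0,0.066,60],[0,0,0,0,0,0,60]]]'

```text
clock: 1.3
eef_pos: [519.4, -383.1, 199.2]
tool_rot: [-3.14, 0.001, -0.299]
force: [0.7, -0.3, -0.3]
width: 60.6
gripper_force: 0.0
```

Run:
```python
from h import *
c=np.array([479.7,103.4]);u=np.array([np.cos(.304),-np.sin(.304)]);p=c-u*(25+11+15);print(p)
to(*p,190,-0.304)
```

```text
[431.03851479 118.66629809]
rot [-0.002  0.001  0.005] then d [-234.5 -452.3    9.2] | at [ 519.4 -383.1  199.2] [-3.14e+00  1.00e-03 -2.99e-01] F [ 0.7 -0.3 -0.3] w 60.6 t 1.3
```

Emit:
pendant --motion '[[[-20,-38,0,0,0,0,60],[-20,-38,0,0,0,0,60],[-20,-38,0,0,0,0,60],[-20,-38,0,0,0,0,60],[-20,-38,0,0,0,0,60],[-20,-38,0,0,0,0,60],[-20,-38,0,0,0,0,60],[-20,-38,0,0,0,0,60],[-20,-38,0,0,0,0,60],[-20,-38,0,0,0,0,60],[-20,-38,0,0,0,0,60],[-14,-34,0,0,0,0,60]]]'

```text
clock: 2.5
eef_pos: [428.1, 115.8, 200.5]
tool_rot: [3.141, 0.0, -0.303]
force: [1.2, 0.6, 0.1]
width: 60.0
gripper_force: 0.0
```

Run:
```python
from h import *
to(431,118.7,84,-0.304)
```

```text
rot [0.    0.    0.001] then d [  1.9  -3.6 116.5] | at [428.1 115.8 200.5] [ 3.141  0.    -0.303] F [1.2 0.6 0.1] w 60.0 t 2.5
```

Emit:
pendant --motion '[[[0,-2,24,0,0,0,60],[0,-2,24,0,0,0,60],[0,0,24,0,0,0,60],[0,0,24,0,0,0,60],[0,0,20,0,0,0,60],[0,0,0,0,0,0,60],[0,0,0,0,0,0,60]]]'

```text
clock: 3.2
eef_pos: [430.5, 118.0, 84.6]
tool_rot: [3.141, 0.0, -0.305]
force: [-0.4, -0.3, 0.7]
width: 59.7
gripper_force: 0.0
```

Emit:
pendant --motion '[[[4,0,0,0,0,0,60],[4,0,0,0,0,0,60],[4,0,0,0,0,0,60],[4,0,0,0,0,0,60],[4,0,-0.5,0,0,0,60],[4,0,-1,0,0,0,60]]]'

```text
clock: 3.8
eef_pos: [452.9, 111.9, 85.8]
tool_rot: [3.141, 0.001, -0.304]
force: [-1.8, 0.5, 1.7]
width: 60.0
gripper_force: 0.9
```

Run:
```python
from h import *
to(431,118.7,84,-0.304)
cv2.imwrite('pics/s1.png',ctrl.get_image('scene')[200:420,200:480])
```

```text
rot [ 0.     0.001 -0.   ] then d [-22.9   0.    1.8] | at [452.9 111.9  85.8] [ 3.141e+00  1.000e-03 -3.040e-01] F [-1.8  0.5  1.7] w 60.0 t 3.8
```

View pics/s1.png

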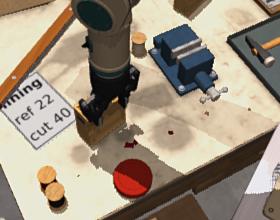

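The fingers are against the near face of the left crate (crop around (105,125)), and the force is small, so I'll push it over.

Emit:
pendant --motion '[[[5,0,-1.5,0,0,0,60],[5,0,-1.5,0,0,0,60],[5,0,-1.5,0,0,0,60],[5,0,-1.5,0,0,0,60],[5,0,-1.5,0,0,0,60],[5,0,-1,0,0,0,60]]]'

```text
clock: 4.45
eef_pos: [482.7, 102.8, 94.4]
tool_rot: [-3.141, -0.001, -0.304]
force: [-0.4, 0.1, -0.5]
width: 60.2
gripper_force: 0.1
```

Emit:
pendant --motion '[[[5,0,-1,0,0,0,60],[5,0,-1,0,0,0,60],[5,0,-1,0,0,0,60],[5,0,0,0,0,0,60],[5,0,0,0,0,0,60],[5,0,0,0,0,0,60],[0,0,0,0,0,0,60],[0,0,0,0,0,0,60],[0,0,0,0,0,0,60]]]'

```text
clock: 5.35
eef_pos: [510.2, 94.0, 97.2]
tool_rot: [3.141, 0.001, -0.304]
force: [0.2, 0.9, -0.6]
width: 59.8
gripper_force: 0.0
```

Emit:
pendant --motion '[[[-15,0,-10,0,0,0,60],[-20,0,-20,0,0,0,60],[-30,0,-25,0,0,0,60],[-35,0,-25,0,0,0,60],[-20,0,-25,0,0,0,60],[0,0,0,0,0,0,60]]]'

```text
clock: 5.95
eef_pos: [393.4, 131.4, 204.9]
tool_rot: [-3.138, -0.001, -0.301]
force: [0.7, -0.7, 0.0]
width: 59.8
gripper_force: 0.0
```

Run:
```python
from h import *
to(433,-337,200,-0.150)
s=ctrl.get_image('scene')
cv2.imwrite('pics/s2.png',np.hstack([s[210:410,200:480],ctrl.get_image('side')[180:380,200:480]]))
```

```text
rot [-0.003 -0.001 -0.151] then d [109.1 457.2   4.9] | at [393.4 131.4 204.9] [-3.138e+00 -1.000e-03 -3.010e-01] F [ 0.7 -0.7  0. ] w 59.8 t 5.95
```

View pics/s2.png

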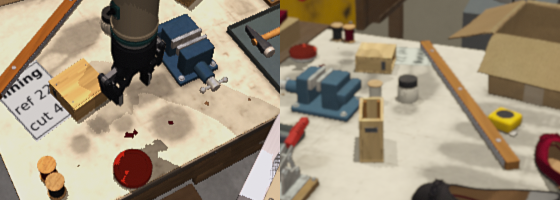

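The left crate now lies on its far side (crop (80,90)), and the right one still stands (side crop (370,130)). Next is the right crate.

Emit:
pendant --motion '[[[25,35,0,0,0,0,60],[22,40,0,0,0,0,60],[18,40,0,0,0,0,60],[15,40,0,0,0,0,60],[12,40,0,0,0,-0.05,60],[10,40,0,0,0,-0.05,60],[8,40,0,0,0,-0.05,60],[5,40,0,0,0,0,60],[2,40,0,0,0,0,60],[0,40,0,0,0,0,60],[0,40,0,0,0,0,60],[0,20,0,0,0,0,60]]]'

```text
clock: 7.25
eef_pos: [402.1, -349.5, 201.1]
tool_rot: [3.14, 0.001, -0.16]
force: [-0.3, 1.2, 0.6]
width: 59.8
gripper_force: 0.0
```

Run:
```python
from h import *
to(433,-337,84,-0.150)
```

```text
rot [ 0.002  0.001 -0.01 ] then d [ 28.7 -17.  117.1] | at [ 402.1 -349.5  201.1] [ 3.14e+00  1.00e-03 -1.60e-01] F [-0.3  1.2  0.6] w 59.8 t 7.25
```

Emit:
pendant --motion '[[[10,-9,24,0,0,-0.01,60],[10,-8,24,0,0,0,60],[8,0,24,0,0,0,60],[0,0,24,0,0,0,60],[0,0,21,0,0,0,60],[0,0,0,0,0,0,60],[0,0,0,0,0,0,60]]]'

```text
clock: 7.95
eef_pos: [433.6, -332.4, 84.5]
tool_rot: [-3.141, 0.002, -0.145]
force: [0.5, 0.0, 0.1]
width: 60.0
gripper_force: 0.0
```

Emit:
pendant --motion '[[[4,0,0,0,0,0,60],[4,0,0,0,0,0,60],[4,0,0,0,0,0,60],[4,0,0,0,0,0,60],[4,0,-0.5,0,0,0,60],[4,0,-1,0,0,0,60]]]'

```text
clock: 8.55
eef_pos: [457.9, -335.5, 87.0]
tool_rot: [-3.141, 0.001, -0.145]
force: [-1.9, 0.9, 0.7]
width: 60.2
gripper_force: 0.8
```

Emit:
pendant --motion '[[[5,0,-1.5,0,0,0,60],[5,0,-1.5,0,0,0,60],[5,0,-1.5,0,0,0,60],[5,0,-1.5,0,0,0,60],[5,0,-1.5,0,0,0,60],[5,0,-1,0,0,0,60]]]'

```text
clock: 9.15
eef_pos: [488.4, -339.7, 95.4]
tool_rot: [-3.141, -0.0, -0.144]
force: [-0.3, -0.8, 0.6]
width: 59.6
gripper_force: 0.1
```

Emit:
pendant --motion '[[[5,0,-1,0,0,0,60],[5,0,-1,0,0,0,60],[5,0,-1,0,0,0,60],[5,0,0,0,0,0,60],[5,0,0,0,0,0,60],[5,0,0,0,0,0,60],[0,0,0,0,0,0,60],[0,0,0,0,0,0,60],[0,0,0,0,0,0,60]]]'

```text
clock: 10.05
eef_pos: [517.1, -344.1, 98.3]
tool_rot: [-3.142, 0.0, -0.144]
force: [0.1, -0.9, 0.3]
width: 59.8
gripper_force: 0.0
```

Emit:
pendant --motion '[[[-15,0,-10,0,0,0,60],[-20,0,-20,0,0,0,60],[-30,0,-25,0,0,0,60],[-35,0,-25,0,0,0,60],[-20,0,-25,0,0,0,60],[-15,0,-25,0,0,0,60],[0,0,-20,0,0,0,60],[0,0,0,0,0,0,60]]]'

```text
clock: 10.85
eef_pos: [384.5, -326.0, 251.1]
tool_rot: [3.139, -0.005, -0.145]
force: [0.1, -1.1, 0.3]
width: 59.8
gripper_force: 0.0
```

Run:
```python
from h import *
s=ctrl.read_state();R=Ro.from_euler('xyz',s['tool_rot']).as_matrix();p=s['eef_pos']
w=ctrl.get_image('wrist');sc=ctrl.get_image('scene');si=ctrl.get_image('side')
for n,i in (('w',w),('sc',sc),('si',si)): cv2.imwrite(f'pics/t_{n}.png',i)
cv2.imwrite('pics/s3.png',np.vstack([np.hstack([cv2.resize(sc[270:350,240:340],(400,320)),cv2.resize(sc[135:215,345:445],(400,320))]),np.hstack([cv2.resize(w,(373,280)),cv2.resize(si[190:330,220:433],(427,280))])]))
np.savez('wp.npz',R=R,p=p);print(p,s['clock'])
```

```text
[ 384.50107044 -325.98905528  251.13551565] 10.85
```

View pics/s3.png

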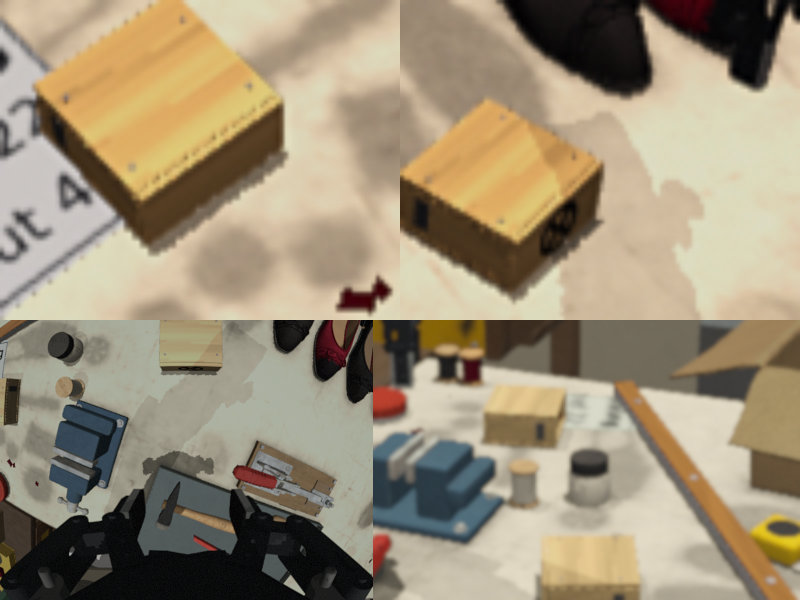

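Both crates lie on their far sides. The right one shows the dark ring with a cross on its underside, at composite (558,228), and the left one's underside is plain. I'll fit the stamped crate's pose from its top corners.

Run:
```python
from h import *
from scipy.optimize import least_squares
m=np.array([[100,-50],[0,-50],[0,50],[100,50]])
px=np.array([[90,98],[204,162],[119,242],[0,175]])/4+[345,135]
def f(p):
    c,s=np.cos(p[2]),np.sin(p[2]);P=np.c_[m@np.array([[c,s],[-s,c]])+p[:2],np.full(4,50.)]
    return (proj('scene',P)-px).ravel()
r=least_squares(f,[508,-348,-.15]);print(r.x.round(3),r.fun.round(1))
x,y,a=r.x;d=np.array([np.cos(a),np.sin(a)])
t=np.array([x,y])-d*30;print(t);to(*t,25,a)
# distance of rim midpoint to rail face
n=np.array([np.cos(.058),np.sin(.058)]);q=np.array([735.7,-462.7])
for s in(-50,50): print('gap',n@(q-(np.array([x,y])+100*d+s*np.array([-d[1],d[0]]))))
```

```text
[ 5.08262e+02 -3.49821e+02 -1.45000e-01] [-0.5 -0.1  0.7  0.1  0.   0.3 -0.3 -0.3]
[ 478.57715996 -345.4825568 ]
rot [-0.001  0.001  0.001] then d [ 97.1   7.2 222.7] | at [ 383.6 -324.3  247.7] [-3.141e+00  1.000e-03 -1.440e-01] F [-0.9  0.2  0.2] w 60.0 t 11.0
gap 132.65462184196375
gap 112.48189017290187
```

Emit:
pendant --motion '[[[30,2,15,0,0,0,60],[35,3,25,0,0,0,60],[32,2,33,0,0,0,60],[0,0,35,0,0,0,60],[0,0,35,0,0,0,60],[0,0,35,0,0,0,60],[0,0,30,0,0,0,60],[0,0,15,0,0,0,60],[0,0,0,0,0,0,60],[0,0,0,0,0,0,60]]]'

```text
clock: 12.0
eef_pos: [479.0, -345.8, 25.5]
tool_rot: [3.141, -0.0, -0.144]
force: [0.1, 0.2, -0.3]
width: 59.8
gripper_force: 0.0
```

Emit:
pendant --motion '[[[5,0,0,0,0,0,60],[5,0,0,0,0,0,60],[5,0,0,0,0,0,60],[5,0,0,0,0,0,60],[4,0,0,0,0,0,60],[4,0,0,0,0,0,60]]]'

```text
clock: 12.6
eef_pos: [504.0, -349.2, 25.3]
tool_rot: [-3.14, 0.005, -0.145]
force: [-7.2, 0.8, 5.1]
width: 60.0
gripper_force: 3.2
```

Emit:
pendant --motion '[[[5,0,0,0,0,-0.02,60],[5,0,0,0,0,-0.02,60],[5,0,0,0,0,-0.02,60],[5,0,0,0,0,-0.02,60],[5,0,0,0,0,-0.02,60],[5,0,0,0,0,-0.02,60],[5,0,0,0,0,-0.02,60],[5,0,0,0,0,-0.02,60],[5,0,0,0,0,-0.02,60],[5,0,0,0,0,-0.02,60],[5,0,0,0,0,0,60],[5,0,0,0,0,0,60]]]'

```text
clock: 13.8
eef_pos: [566.6, -351.4, 25.3]
tool_rot: [-3.141, 0.0, 0.056]
force: [-2.4, 0.3, -0.8]
width: 59.7
gripper_force: 1.1
```

Run:
```python
from h import *
s=ctrl.read_state();n=np.array([np.cos(.058),np.sin(.058)]);q=np.array([735.7,-462.7])
print('travel left', n@(q-s['eef_pos'][:2])-111)
cv2.imwrite('pics/s4.png',np.hstack([ctrl.get_image('scene')[100:300,240:520],ctrl.get_image('side')[180:380,200:480]]))
```

```text
travel left 51.37042067968045
```

View pics/s4.png

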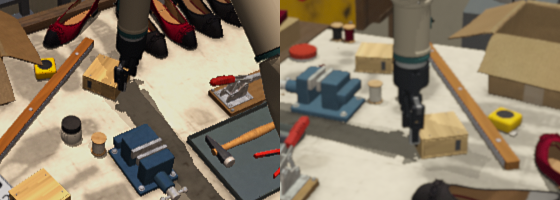

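The stamped crate is travelling straight and square (scene crop (102,75)), with about 50 mm left to the rail. I'll carry on and watch the force.

Emit:
pendant --motion '[[[5,0,0,0,0,0,60],[5,0,0,0,0,0,60],[5,0,0,0,0,0,60],[5,0,0,0,0,0,60],[5,0,0,0,0,0,60],[5,0,0,0,0,0,60],[5,0,0,0,0,0,60],[5,0,0,0,0,0,60],[3,0,0,0,0,0,60],[2,0,0,0,0,0,60]]]'

```text
clock: 14.9
eef_pos: [611.3, -349.2, 25.4]
tool_rot: [3.142, 0.001, 0.056]
force: [-5.9, -0.0, 4.7]
width: 59.9
gripper_force: 2.9
```

Emit:
pendant --motion '[[[1.5,0,0,0,0,0,60],[1.5,0,0,0,0,0,60]]]'

```text
clock: 15.1
eef_pos: [613.9, -349.2, 25.4]
tool_rot: [-3.142, 0.001, 0.056]
force: [-4.6, 0.3, 3.8]
width: 59.9
gripper_force: 2.7
```

Emit:
pendant --motion '[[[1.5,0,0,0,0,0,60],[1.5,0,0,0,0,0,60]]]'

```text
clock: 15.3
eef_pos: [616.9, -349.1, 25.4]
tool_rot: [3.142, 0.001, 0.056]
force: [-5.3, -0.9, 3.8]
width: 59.9
gripper_force: 2.7
```

Emit:
pendant --motion '[[[1.5,0,0,0,0,0,60],[1,0,0,0,0,0,60]]]'

```text
clock: 15.5
eef_pos: [619.6, -348.9, 25.4]
tool_rot: [3.142, 0.001, 0.056]
force: [-5.4, -0.5, 4.5]
width: 60.3
gripper_force: 2.7
```

Emit:
pendant --motion '[[[1,0,0,0,0,0,60],[1,0,0,0,0,0,60]]]'

```text
clock: 15.7
eef_pos: [621.4, -348.8, 25.4]
tool_rot: [3.142, 0.001, 0.056]
force: [-7.3, -0.8, 4.2]
width: 59.9
gripper_force: 4.3
```

Emit:
pendant --motion '[[[1,0,0,0,0,0,60],[0.5,0,0,0,0,0,60]]]'

```text
clock: 15.9
eef_pos: [621.3, -348.8, 25.4]
tool_rot: [-3.141, 0.004, 0.055]
force: [-8.7, -0.8, 6.4]
width: 60.5
gripper_force: 4.6
```

Emit:
pendant --motion '[[[1,0,0,0,0,0,60],[0.5,0,0,0,0,0,60]]]'

```text
clock: 16.1
eef_pos: [621.3, -348.8, 25.4]
tool_rot: [-3.14, 0.006, 0.055]
force: [-12.1, 0.6, 8.3]
width: 60.3
gripper_force: 6.1
```

Emit:
pendant --motion '[[[1,0,0,0,0,0,60],[1,0,0,0,0,0,60],[1,0,0,0,0,0,60],[0,0,0,0,0,0,60]]]'

```text
clock: 16.5
eef_pos: [621.2, -348.8, 25.3]
tool_rot: [-3.139, 0.012, 0.055]
force: [-17.7, 0.8, 13.1]
width: 60.1
gripper_force: 8.7
```

Emit:
pendant --motion '[[[-4,0,0,0,0,0,60],[-8,0,0,0,0,0,60],[-20,0,0,0,0,0,60],[-25,0,-20,0,0,0,60],[-30,0,-30,0,0,0,60],[-30,0,-35,0,0,0,60],[-30,0,-35,0,0,0,60],[-30,0,-35,0,0,0,60],[0,0,-20,0,0,0,60],[0,0,0,0,0,0,60]]]'

```text
clock: 17.5
eef_pos: [453.8, -359.9, 204.2]
tool_rot: [3.136, -0.009, 0.055]
force: [0.8, -0.3, 0.5]
width: 59.9
gripper_force: 0.0
```

Run:
```python
from h import *
sc=ctrl.get_image('scene');si=ctrl.get_image('side')
cv2.imwrite('pics/s5.png',np.hstack([cv2.resize(sc[110:210,310:410],(400,400)),cv2.resize(sc[180:380,220:420],(400,400))]))
```

```text
(no output)
```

View pics/s5.png

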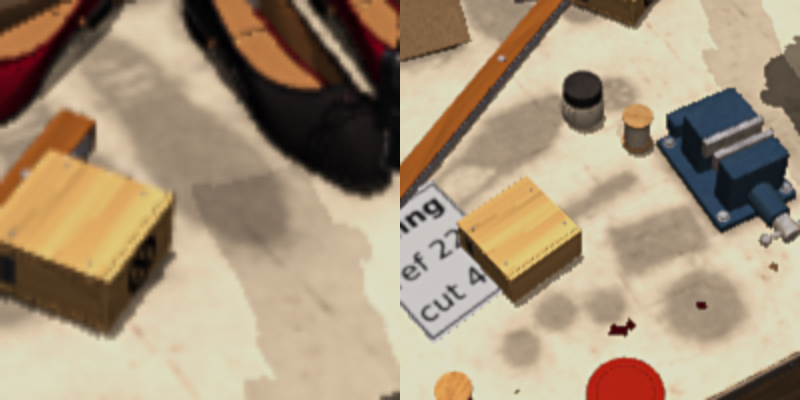

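The stamped crate is lying against the rail (left crop) and the plain one is well short of it (right crop). Jar, spool and tin haven't moved. I'll check numerically that the rim is flush.

Run:
```python
from h import *
P=[back('scene',np.array(u)/4+[310,110],50)[:2] for u in [(55,150),(173,198),(105,280)]]
print(np.round(P,1))
e=P[1]-P[2];print('yaw',np.arctan2(e[0],-e[1]), np.arctan2(*(P[0]-P[1])[::-1]))
n=np.array([np.cos(.058),np.sin(.058)]);q=np.array([735.7,-462.7])
print('gap R',n@(q-P[0]),'near edge to rail',n@(q-P[1]),n@(q-P[2]))
```

```text
[[ 727.7 -392.3]
 [ 632.1 -392.9]
 [ 630.4 -297.6]]
yaw 0.017822997930527922 0.00590433835289018
gap R 3.936775296612047 near edge to rail 99.34337720907618 95.51466867650358
```

```bash
python3 -c "
from cell import ctrl
print(ctrl.finish_job())"
```

```text
the job is handed in; nothing more can be done
None
```

I tipped both crates onto their far sides, left one first. I then pushed the stamped crate (the right-hand one) against the rail, with its rim flush to within about 4 mm by my camera estimate; the plain crate lies well short of the rail, the jar, spool and tin look unmoved, and the job is handed in, though no verdict came back.

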